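# Set the weld gap with the jig's knurled wheel

### The arm

A 7-joint arm with a two-finger parallel gripper is mounted at the origin on the work surface. World frame = base frame: x ahead of the robot, y to its left, z up, the work surface at z = 0. Lengths are in m, angles in rad, forces in N, time in s.
With the tool pointing down it reaches from about 0.4 to 0.75 m from the base axis. Payload 19.5 kg.
Tool frame: the origin (TCP) lies midway between the tips of the shut fingers; the grasp point (between the pads) lies 19 mm behind it (pinch_z is the z of the grasp point in the tool frame, in m); z points along the fingers, y is the line along which they close (so a half turn about z gives the same grasp; the last joint's range is limited). The gripper opens to 85 mm and grips with 20 to 120 N. Pads are 22 mm wide; open, the fingers measure 114 mm over their backs; the gripper's body (76 mm by 85 mm) begins 54 mm behind the grasp point. The pads swing forward as they close: fully open they stand 13 mm farther back than shut.
Start: joints at [-1.245, 0.707, -0.028, 1.485, 0.022, 0.951, -0.075], TCP at [0.207, 0.537, 0.231] pointing down, gripper open.
Joint ranges: [-2.71, 2.71], [-0.32, 2.16], [-1.57, 1.52], [0, 2.45], [-1.46, 4.6], [0, 2.02], [-2.83, 2.83]. Speed limits (rad/s): [1.89, 1.89, 2.57, 2.57, 3.01, 3.01, 3.01].

### API

Orientations are given as [roll, pitch, yaw] about the fixed x, y, z axes, in that order (R = Rz(yaw) Ry(pitch) Rx(roll)).
In Python, from workcell import * gives the robot as it stands. The module is installed in compiled form; this text tells all that it offers.
- The arm moves only by the shell command python3 -m handwheel 'ROWS' [OPENING]. ROWS is JSON, one flat list of numbers, 6 for each row, row after row: the shift along the tool's x, y, z in m, then the turn, a rotation vector about the tool's x, y, z in rad. A call has 1 to 12 rows; each row shifts and turns the commanded pose from where the row before left it, along the tool's axes as they then stand; what a row does not reach is not made up. A row lasts 1/12 s, in which the tool goes at most 41.7 mm and 7.16 degrees, less where a joint would pass 70% of its speed; a pose out of reach is approached as far as the arm can. A call with a gripper value outside its range is refused whole. OPENING is the closure, from 0 (fully open) to 1 (shut), set as the call begins (- or left out, the last holds). The fingers move at their own pace and stop on an object; the grip force is fixed at half the most. Time passes only in rows, so rows that do not move let the fingers close. It gives the time, the measured TCP pose, the force, the opening and the grip force at its end, in the units of the state.
- read_state(): the state, without advancing time (a new reading comes with each control period).
- read_camera(name): name is "scene" or "top" or "wrist"; returns the picture (420x560x3 uint8, red, green, blue); there is no depth.
- camera_model(name): a dict with "camera_matrix" (3x3 intrinsics, pixels), "D" ([k1, k2, p1, p2, k3] as OpenCV has them; the pictures are not rectified), "origin" and "orientation" of the camera in the world. Camera axes: x right, y down, z forward; pixel columns grow to the right and rows downward; lengths in m; the calibration is good to about 2 mm. A picture is of the moment at which its call begins: read the wrist's pose just before it. camera_model takes no time and is no camera call; for the wrist camera it gives the pose at the moment of the call.
- hand_in(): hands the job in; it is judged then, once.
Trained networks look in the newest picture that a camera, given by its name, has taken for a name from the list of things; names that differ only in an ending like _2 or _b are one class to them, and where a whole thing is asked for, a point or a joint stands for the part that bears it (a point fixed in the world has none). Each returns a list of dicts, best first, with "conf" (0 to 1); they miss things now and then, are a little off and sometimes report something else, mostly with a low value. They report only what shows in the picture. A call takes as long as a camera call.
- cut_out(camera, thing): "region" (420x560 bool, what is visible of it) and "rect" ([left, top, right, bottom] in pixels, round what is visible of it).
The state is a dict: "time": time; "q": joint angles; "qd": joint speeds; "joint_efforts": joint torques, N m; "position": TCP position; "ee_rot": TCP orientation; "contact_force": force on the tool from outside, world axes, zero at the start; "torque": the same for the moment, N m; "finger_gap": opening from 0.0 (shut) to 1.0 (fully open); "grip_force": force on a finger pad.
Only numpy, scipy, OpenCV 4.12 (cv2) and the standard library are available. Lean on these libraries where they do the work, as an engineer would, in place of code of your own. Each camera call takes 0.05 s, during which the arm holds its last target. There are 200 camera calls.

### The job

Put a fingertip on the knurled wheel of the tube jig and roll it, in as many strokes as it takes, so that the clamped tube creeps towards the loose one and the gap closes until the pointer on the carriage stands level with the white line on the gauge block; do not run well past the line. Move the carriage only by the wheel: do not touch it, the gauge block or the loose tube, lift nothing, and leave everything else on the table where it is. Then take the finger off the wheel.

Things in the scene. Friction and masses are not known exactly. Their poses are not given: they have to be found in the camera images.
- jig: steel tube jig bolted to the table: base plate 360 x 100 mm, 15 mm thick. Origin on the table straight below the wheel's axle; x runs along the plate from the wheel end towards the loose tube (the plate reaches from x = -50 to 310 mm), y across it, z up. Its place and yaw vary.
- adjuster: the knurled steel adjuster wheel, 64 mm in diameter, 24 mm wide, standing upright between two grey cheeks at the end of the jig. Origin at its centre, 60 mm above the table; its axle lies along the jig's y. Rolling the top of its rim towards the loose tube (jig +x) closes the gap: 1 rad (32 mm of rim) moves the carriage 8 mm; rolling it back opens the gap.
- wheel_top (a point): top of the wheel's rim, fixed on the jig 92 mm above the table, x and y axes as the jig's. The cheeks (60 mm long, at 16 to 26 mm either side) end 82 mm above the table, so the rim stands 10 mm proud. The wheel has light drag (about 1 N at the rim), stays where it is left, and turns 4 rad in all from the fully open stop.
- carriage: the grey sliding carriage with a steel tube (42 mm across) clamped in it, geared to the wheel, next to it on the jig (from 52 mm along the jig's x when fully open); top of its clamp 90 mm above the table. Its axes are the jig's; it slides along x. Not to be touched.
- gauge: the small dark steel gauge block, 34 x 28 x 12 mm, on the ledge along the jig's -y side; its place along the ledge varies but stays put in a run. Not to be touched.
- loose_tube: a steel tube 42 mm across, 110 mm long, lying loose in the V-block at the far end of the jig, its axis 60 mm above the table along the jig's x. Origin at its middle. Not to be touched or lifted.
- pointer (a point): tip of the arrow-shaped aluminium pointer (its tip 3 mm wide) on the carriage's -y side, 27 mm above the table; moves with the carriage along the jig's x
- gauge_mark (a point): end, next to the pointer, of the white line (2.2 mm wide) across the top of the gauge block, 27 mm above the table; axes as the jig's. The pointer starts 10 to 30 mm short of it (at lower x); the job is done when both have the same x in the jig's frame.
- hammer: a hammer with wooden handle, about 260 mm long, lying on the far side of the jig; to be left alone
- spray_can: a spray can, 58 mm across, 170 mm tall, standing on the far side of the jig; to be left alone
- offcut: a short tube offcut, 42 mm across, 60 mm tall, standing on end on the robot's side of the jig; to be left alone
- pliers: pliers with dark grips, about 150 mm long, lying on the robot's side of the jig; to be left alone
- magnet_square: a welding magnet square, 50 x 50 x 64 mm, beyond the jig's wheel end; to be left alone
- table_bolt: a steel table bolt, 34 mm across, 58 mm tall, standing near the wheel end; to be left alone
- wire_brush: a wire brush with wooden handle, lying beyond the jig's other end; to be left alone

How it is judged:
By the outcome, as a careful person would: the job done as asked, in the order asked, and still so for the second after the job is handed in, with the robot touching nothing.
It also fails if it takes over 48 s, if anything falls off the work surface, if the arm or the gripper's body presses on something with over 40 N, if the wrist force passes 120 N, or if a joint passes its speed limit or range.

## Working session

There is one attempt and no reset: what is moved stays moved. The work goes in short steps, Python scripts to look and compute and a shell command to move; the robot and the scene stay as the last step left them, time stands still between calls to the robot, and variables do not carry over. Pictures are saved under pics/ and viewed, at most 10 in all, crops included, and the job is handed in when it is done.

```bash
mkdir -p pics
cat > h.py <<'E'
from workcell import *
import numpy as np, cv2
from scipy.spatial.transform import Rotation as R
def rot(o):
    o=np.array(o,float)
    return o if o.shape==(3,3) else (R.from_euler('xyz',o).as_matrix() if o.size==3 else R.from_quat(o).as_matrix())
def ray(cam,uv,m=None):
    m=m or camera_model(cam)
    p=cv2.undistortPoints(np.array([[uv]],float),np.array(m["camera_matrix"],float),np.array(m["D"],float))[0,0]
    return np.array(m["origin"]),rot(m["orientation"])@np.array([p[0],p[1],1])
def at(cam,uv,z,m=None):
    o,d=ray(cam,uv,m); return o+d*(z-o[2])/d[2]
def proj(cam,P,m=None):
    m=m or camera_model(cam); Rm=rot(m["orientation"])
    return cv2.projectPoints((np.atleast_2d(P)-np.array(m["origin"]))@Rm,np.zeros(3),np.zeros(3),np.array(m["camera_matrix"],float),np.array(m["D"],float))[0][:,0]
def save(im,n): cv2.imwrite(f"pics/{n}.png",im[:,:,::-1])
E
python3 - <<'E'
from h import *
s=read_state(); print(s)
for c in("scene","top"):
    print(camera_model(c)); im=read_camera(c); save(im,c)
    for t in("jig","adjuster","carriage","gauge","pointer","loose_tube"):
        r=cut_out(c,t)
        for k in r[:2]:
            ys,xs=np.nonzero(k["region"]); print(c,t,round(k["conf"],2),k["rect"],xs.mean().round(1),ys.mean().round(1))
E
```

```text
{'time': 0.0, 'q': array([-1.24469868,  0.70709232, -0.02761778,  1.4849931 ,  0.02199872,
        0.95089057, -0.07550095]), 'qd': array([ 0.00020246,  0.00073601,  0.00030332,  0.00034656, -0.00165846,
        0.00050526, -0.00179598]), 'joint_efforts': array([ 3.27481557e-04, -8.83172822e+01,  1.23478197e+00, -2.36162192e+01,
        1.69934670e-02,  6.64243824e-03,  1.22071279e-05]), 'position': array([0.2066545 , 0.53630273, 0.23083497]), 'ee_rot': array([-3.14051223e+00,  3.28692124e-05,  2.77379394e+00]), 'contact_force': array([ 0.08317931, -0.34110828, -0.27433089]), 'torque': array([0.00364955, 0.00411733, 0.01012492]), 'grip_force': 0.0, 'finger_gap': 1.0000785304974673}
{'camera_matrix': array([[419.38587681,   0.        , 272.40691373],
       [  0.        , 419.38587681, 209.76754069],
       [  0.        ,   0.        ,   1.        ]]), 'D': array([0.0027126, 0.       , 0.       , 0.       , 0.       ]), 'origin': array([ 0.96255864, -0.194572  ,  0.71095555]), 'orientation': array([-2.48757514, -0.00962362,  1.07362196])}
scene jig 0.59 [162.1, 177.3, 339.6, 267.1] 24
[... 623 characters left out ...]
.07044296,  0.        ,  0.        ,  0.        ,  0.        ]), 'origin': array([0.42990437, 0.01177522, 1.01719545]), 'orientation': array([-2.99520524,  0.0226383 , -1.57771892])}
top jig 0.69 [208.6, 207.1, 345.9, 274.2] 286.5 244.6
top jig 0.19 [265.8, 150.1, 364.3, 186.3] 304.9 175.4
top adjuster 0.67 [266.7, 223.2, 313.6, 266.7] 289.4 247.8
top adjuster 0.52 [321.4, 241.3, 346.0, 253.1] 333.1 249.5
top carriage 0.88 [266.8, 223.8, 308.7, 266.5] 289.4 247.7
top gauge 0.62 [276.2, 210.9, 291.2, 222.8] 283.2 217.8
top pointer 0.91 [263.8, 223.4, 311.6, 267.2] 289.3 247.8
top pointer 0.59 [373.6, 254.6, 405.8, 280.8] 388.8 266.6
top loose_tube 0.82 [208.5, 237.6, 257.2, 260.6] 232.8 245.6
```

Run:
```python
import cv2
im=cv2.imread('pics/top.png')
c=cv2.resize(im[130:320,180:440],None,fx=3,fy=3,interpolation=cv2.INTER_CUBIC);cv2.imwrite('pics/topc.png',c)
im=cv2.imread('pics/scene.png')
c=cv2.resize(im[120:320,80:345],None,fx=3,fy=3,interpolation=cv2.INTER_CUBIC);cv2.imwrite('pics/scenec.png',c)
```

```text
(no output)
```

View pics/topc.png

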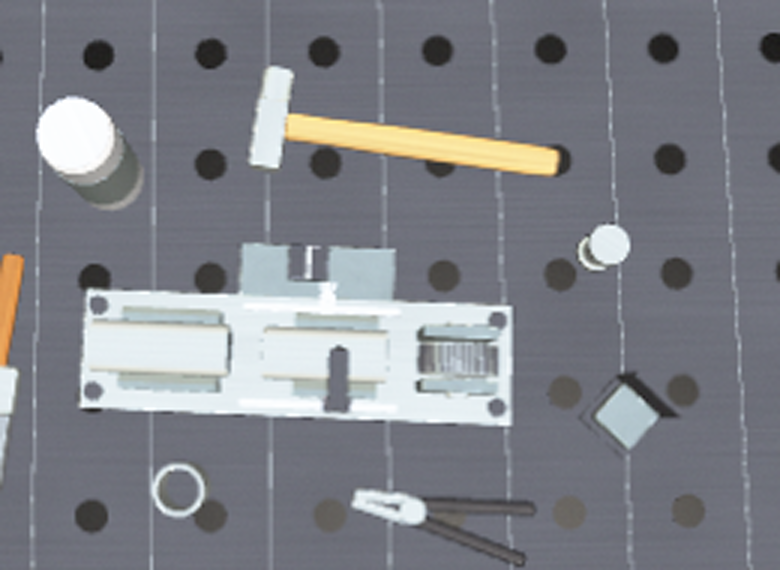

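View pics/scenec.png

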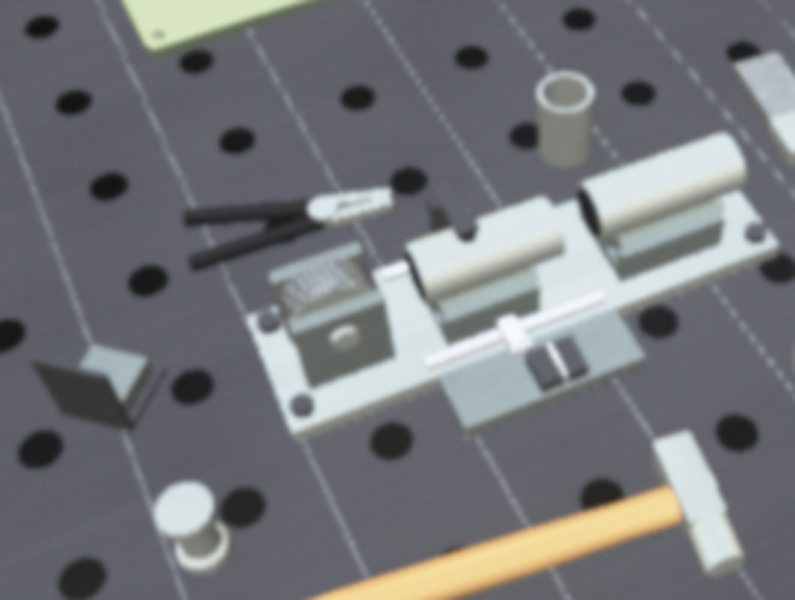

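The top view shows the wheel at about (332,249), the pointer tip at about (289,224) and the gauge line at about (283,218) to its left. Jig x points left in the image. The scene view agrees with this. Next I'll compute the jig frame.

Run:
```python
from h import *
P=lambda c,u,v,z:at(c,((180+u/3,130+v/3) if c=="top" else (80+u/3,120+v/3)),z)
c=[P("top",*p,.015)[:2] for p in((88,290),(512,307),(510,425),(80,407))]
a=np.array(c);print(a)
ex=(a[0]+a[3]-a[1]-a[2])/2;L=np.linalg.norm(ex);ex/=L
yaw=np.arctan2(ex[1],ex[0]);ctr=a.mean(0);o=ctr-0.13*ex
print("L",L,"yaw",yaw,"origin",o)
for n,r in (("wheel top",P("top",458,357,.088)),("wheel scene",P("scene",322,283,.09)),("loose",P("top",159,348,.08)),("ptr",P("top",327,284,.027)),("mark",P("top",308,280,.027)),("ptr s",P("scene",522,347,.027)),("mark s",P("scene",552,345,.027))):
    d=r[:2]-o; print(n,r,"jig",d@ex,d@[-ex[1],ex[0]])
s=read_state();T=rot(s["ee_rot"]);w=np.array([*o,.12])
ty=np.arctan2(T[1,1],T[0,1]);print("tool y dir",ty,"tool shift",T.T@(w-s["position"]))
for cam in("scene","top"):
  print(cam,proj(cam,[*o,.092]))
```

```text
[[ 0.53787807  0.20135022]
 [ 0.52015334 -0.15661089]
 [ 0.42193662 -0.15183053]
 [ 0.43937734  0.20660467]]
L 0.3586294417361514 yaw 1.5217491246443935 origin [ 0.47346276 -0.1049653 ]
wheel top [ 0.47514849 -0.1012198   0.088     ] jig 0.0038236374566200004 -0.0015000663765163465
wheel scene [ 0.48247855 -0.10590434  0.09      ] jig -0.0004958892594420391 -0.009050980924384137
loose [0.48454711 0.13210153 0.08      ] jig 0.23732517332157818 0.0005517869957134564
ptr [ 0.53982089 -0.00118101  0.027     ] jig 0.10691286041835117 -0.06119003601439274
mark [0.54332853 0.01462383 0.027     ] jig 0.12287066208713551 -0.06391858568313241
ptr s [ 0.54412099 -0.00109358  0.027     ] jig 0.10721100559019539 -0.06548067633454753
mark s [0.55196758 0.01693439 0.027     ] jig 0.12560199135338385 -0.07243396642567446
tool y dir 1.2029551977965305 tool shift [-0.47956557 -0.50264439  0.1113227 ]
scene [[185.84989665 210.0614201 ]]
top [[334.51168275 249.62710897]]
```

```bash
python3 -m handwheel '[-0.02,-0.02,0,0,0,-0.08, -0.02,-0.02,0,0,0,-0.08, -0.02,-0.02,0,0,0,-0.08, -0.02,-0.02,0,0,0,-0.08, -0.02,-0.034,0,0,0,0, -0.02,-0.034,0,0,0,0, -0.02,-0.034,0,0,0,0, -0.02,-0.034,0,0,0,0, -0.02,-0.034,0,0,0,0, -0.02,-0.034,0,0,0,0, -0.02,-0.034,0,0,0,0, -0.02,-0.034,0,0,0,0]' 1
cat > g.py <<'E'
from h import *
o=np.array([0.4745,-0.103]);yaw=1.522
ex=np.array([np.cos(yaw),np.sin(yaw)]);ey=np.array([-ex[1],ex[0]])
def st():
    s=read_state();T=rot(s["ee_rot"]);p=s["position"];d=p[:2]-o
    print("t",s["time"],"jig xyz mm",np.round([1e3*(d@ex),1e3*(d@ey),1e3*p[2]],1),"yaw err",round(np.arctan2(T[1,1],T[0,1])-yaw,3),"tilt",np.round(T[2],3),"F",np.round([s["contact_force"][:2]@ex,s["contact_force"][:2]@ey,s["contact_force"][2]],1),"gap",round(s["finger_gap"],2))
    return s,T
E
python3 -c "
from g import *
s,T=st();print(T.T@(np.array([*(o),.12])-s['position']))"
```

```text
time: 1.7
position: [0.4118, 0.1586, 0.2315]
ee_rot: [3.141, 0.0, 3.094]
contact_force: [-0.0, 0.4, -0.2]
finger_gap: 0.003
grip_force: 0.0
t 1.7 jig xyz mm [258.2  75.3 231.5] yaw err 0.001 tilt [-0.  0. -1.] F [ 0.4  0.  -0.2] gap 0.0
[-0.07500623 -0.25832273  0.11148709]
```

```bash
python3 -m handwheel '[-0.0083,-0.03,0,0,0,0, -0.0083,-0.03,0,0,0,0, -0.0083,-0.03,0,0,0,0, -0.0083,-0.03,0,0,0,0, -0.0083,-0.03,0,0,0,0, -0.0083,-0.03,0,0,0,0, -0.0083,-0.03,0.015,0,0,0, -0.0083,-0.03,0.03,0,0,0, -0.0083,-0.03,0.03,0,0,0, 0,-0.002,0.03,0,0,0, 0,0,0,0,0,0]'
python3 - <<'E'
from g import *
s,T=st()
out=[]
for c in("scene","top"):
    im=read_camera(c)
    p=proj(c,[*(o),.092])[0].astype(int);print(c,p,proj(c,s["position"]))
    out.append(cv2.resize(im[p[1]-55:p[1]+55,p[0]-70:p[0]+70],(600,471),interpolation=cv2.INTER_CUBIC))
im=read_camera("wrist");save(np.vstack([cv2.resize(np.hstack(out),(800,314)),cv2.resize(im,(373,280)).repeat(1,0) if 0 else cv2.copyMakeBorder(cv2.resize(im,(373,280)),0,0,0,427,cv2.BORDER_CONSTANT)]),"a1")
E
```

```text
time: 2.62
position: [0.4705, -0.1138, 0.1245]
ee_rot: [3.141, -0.006, 3.091]
contact_force: [-0.7, 0.6, -1.3]
finger_gap: 0.006
grip_force: 0.0
t 2.6167 jig xyz mm [-11.    3.4 124.5] yaw err -0.001 tilt [ 0.006  0.    -1.   ] F [ 0.6  0.7 -1.3] gap 0.01
scene [187 210] [[177.78609159 199.7184079 ]]
top [333 249] [[340.33698494 250.19519859]]
```

View pics/a1.png

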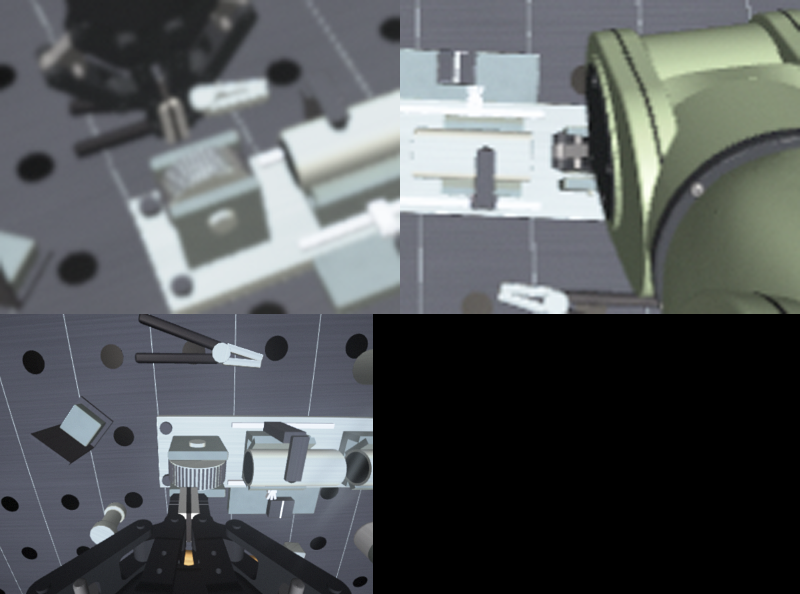

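The fingertip (x about 178 px in the scene view) hovers above and just short of the wheel top. The wrist view shows both the pointer and the white line clearly. I'll go down.

```bash
python3 -m handwheel '[0.003,-0.002,0.012,0,0,0, 0,0,0.012,0,0,0, 0,0,0.006,0,0,0, 0,0,0,0,0,0]'
python3 -c "
from g import *
st()"
python3 -m handwheel '[0,0,0.0015,0,0,0, 0,0,0,0,0,0]'
python3 -c "
from g import *
st()"
```

```text
time: 3.1
position: [0.4696, -0.1138, 0.0991]
ee_rot: [-3.142, 0.001, 3.095]
contact_force: [0.1, -0.5, 0.2]
finger_gap: -0.0
grip_force: 0.0
t 3.1 jig xyz mm [-11.    4.4  99.1] yaw err 0.002 tilt [-0.001 -0.    -1.   ] F [-0.4 -0.2  0.2] gap -0.0
time: 3.27
position: [0.4697, -0.1143, 0.0978]
ee_rot: [-3.141, 0.001, 3.094]
contact_force: [-0.3, 0.2, 0.1]
finger_gap: -0.0
grip_force: 0.0
t 3.2667 jig xyz mm [-11.5   4.2  97.8] yaw err 0.001 tilt [-0.001 -0.    -1.   ] F [0.2 0.3 0.1] gap -0.0
```

```bash
python3 -m handwheel '[-0.004,-0.004,0.003,0,0,0, 0,0,0.0015,0,0,0, 0,0,0,0,0,0]'
python3 -c "
from g import *
st()"
python3 -m handwheel '[0,0,0.0015,0,0,0, 0,0,0,0,0,0]'
python3 -c "
from g import *
st()"
python3 -m handwheel '[0,0,0.0015,0,0,0, 0,0,0,0,0,0]'
python3 -c "
from g import *
st()"
```

```text
time: 3.52
position: [0.4732, -0.119, 0.0924]
ee_rot: [-3.141, 0.0, 3.093]
contact_force: [0.2, -0.4, -0.5]
finger_gap: -0.0
grip_force: 0.0
t 3.5167 jig xyz mm [-16.    0.5  92.4] yaw err 0.001 tilt [-0. -0. -1.] F [-0.4 -0.3 -0.5] gap -0.0
time: 3.68
position: [0.473, -0.1187, 0.0909]
ee_rot: [-3.142, -0.0, 3.094]
contact_force: [-0.1, -0.3, -0.6]
finger_gap: -0.001
grip_force: 0.0
t 3.6833 jig xyz mm [-15.7   0.7  90.9] yaw err 0.001 tilt [ 0. -0. -1.] F [-0.3  0.1 -0.6] gap -0.0
time: 3.85
position: [0.4731, -0.1192, 0.0897]
ee_rot: [-3.141, 0.0, 3.093]
contact_force: [-2.7, -2.7, 11.9]
finger_gap: -0.0
grip_force: 6.1
t 3.85 jig xyz mm [-16.3   0.6  89.7] yaw err 0.001 tilt [-0.    -0.001 -1.   ] F [-2.8  2.5 11.9] gap -0.0
```

```bash
python3 -m handwheel '[0,0.004,-0.0012,0,0,0, 0,0.004,-0.0006,0,0,0, 0,0.004,-0.0001,0,0,0, 0,0.004,0,0,0,0, 0,0.004,0,0,0,0, 0,0.004,0.0001,0,0,0, 0,0.004,0.0006,0,0,0, 0,0.004,0.0012,0,0,0, 0,0,0,0,0,0]'
cat > m.py <<'E'
from g import *
import sys
s,T=st()
m=camera_model("wrist");im=read_camera("wrist")
# jig-aligned ortho view at z=27mm, 4 px/mm, x 85..145, y -85..-45
xs=np.arange(85,145,.1);ys=np.arange(-85,-40,.1)
X,Y=np.meshgrid(xs/1e3,ys/1e3)
P=np.stack([o[0]+X*ex[0]+Y*ey[0],o[1]+X*ex[1]+Y*ey[1],np.full_like(X,.027)],-1).reshape(-1,3)
uv=proj("wrist",P,m).reshape(*X.shape,2).astype(np.float32)
v=cv2.remap(im,uv[...,0],uv[...,1],cv2.INTER_LINEAR)
save(v[::-1],sys.argv[1])
E
python3 m.py b1
```

```text
time: 4.6
position: [0.4747, -0.0856, 0.0897]
ee_rot: [3.141, 0.0, 3.095]
contact_force: [-1.4, 4.2, 7.9]
finger_gap: -0.001
grip_force: 4.7
t 4.6 jig xyz mm [17.4  0.6 89.7] yaw err 0.002 tilt [-0.     0.001 -1.   ] F [4.1 1.6 7.9] gap -0.0
```

View pics/b1.png

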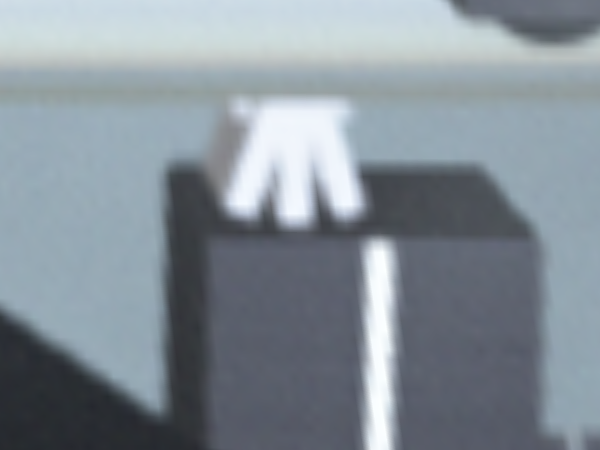

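The ortho view shows the pointer tip at col 294 and the line at col 376. At 10 px/mm that leaves about 8.2 mm, so the first stroke moved the carriage about 8 mm. I'll do a second, slightly shorter stroke.

```bash
python3 -m handwheel '[0,0,-0.012,0,0,0, 0,-0.016,0,0,0,0, 0,-0.016,0,0,0,0, 0,0,0.009,0,0,0, 0,0,0.0028,0,0,0, 0,0,0,0,0,0]'
python3 -c "
from g import *
st()"
```

```text
time: 5.15
position: [0.473, -0.1194, 0.0895]
ee_rot: [-3.14, -0.0, 3.093]
contact_force: [-1.8, -6.2, 15.0]
finger_gap: -0.005
grip_force: 7.7
t 5.15 jig xyz mm [-16.4   0.7  89.5] yaw err 0.0 tilt [ 0.    -0.001 -1.   ] F [-6.3  1.5 15. ] gap -0.01
```

```bash
python3 -m handwheel '[0,0.004,-0.0012,0,0,0, 0,0.004,-0.0006,0,0,0, 0,0.004,-0.0001,0,0,0, 0,0.004,0,0,0,0, 0,0.004,0,0,0,0, 0,0.004,0.0001,0,0,0, 0,0.004,0.0006,0,0,0, 0,0,0,0,0,0]'
python3 m.py b2
```

```text
time: 5.82
position: [0.4745, -0.089, 0.0909]
ee_rot: [3.141, -0.0, 3.096]
contact_force: [0.2, 2.2, 5.8]
finger_gap: -0.0
grip_force: 3.5
t 5.8167 jig xyz mm [13.9  0.7 90.9] yaw err 0.003 tilt [ 0.     0.001 -1.   ] F [ 2.2 -0.   5.8] gap -0.0
```

View pics/b2.png

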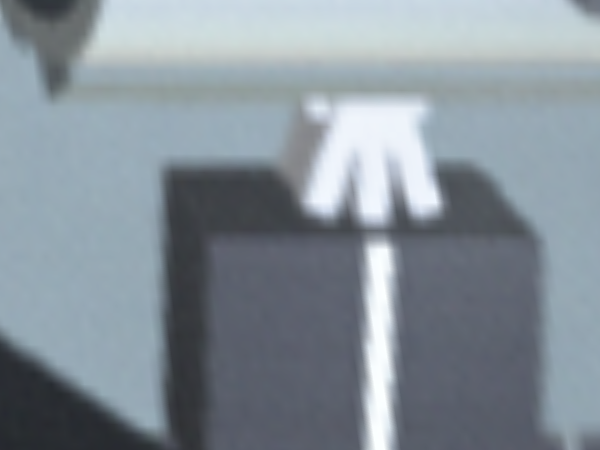

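The pointer tip is at col 374 and the line at 376 to 377, so about 0.3 mm remains. I'll nudge about 1.2 mm of rim and lift off.

```bash
python3 -m handwheel '[0,0.0012,0.0003,0,0,0, 0,0,0,0,0,0, 0,0,-0.004,0,0,0, 0,0,-0.03,0,0,0, 0,0,-0.03,0,0,0, 0,0,0,0,0,0, 0,0,0,0,0,0]'
python3 m.py b3
```

```text
time: 6.45
position: [0.4749, -0.0892, 0.1557]
ee_rot: [-3.141, 0.002, 3.094]
contact_force: [-0.7, -0.6, -0.3]
finger_gap: -0.003
grip_force: 0.0
t 6.45 jig xyz mm [ 13.8   0.2 155.7] yaw err 0.001 tilt [-0.002 -0.    -1.   ] F [-0.7  0.7 -0.3] gap -0.0
```

View pics/b3.png

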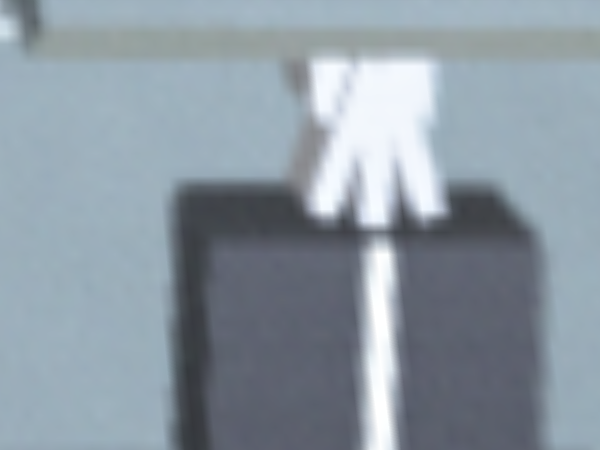

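The pointer tip (col about 375) is level with the line (col about 376), and the finger is well clear of the wheel.

```bash
python3 -c "
from workcell import *
print(hand_in())"
```

```text
the job is handed in; nothing more can be done
None
```

Job handed in: two wheel strokes and a small nudge brought the pointer level with the white line, to about 0.1 mm in the last wrist-camera view, and the finger was lifted clear of the wheel at about 6.5 s on the robot's clock.

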